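# Re-zero a washed coffee grinder and set it by clicks

## Task

The coffee grinder has just been washed, so zero its grind dial again: turn the dial gently clockwise (seen from above) until you feel the burrs touch, without forcing it further, then back it off anticlockwise by six clicks. Once the dial is set, put the rubber lid from the drying mat back into the throat on top of the grinder so that it sits fully down and upright, and leave everything else on the counter where it is.

Things in the scene. Friction and masses are not known exactly. Their poses are not given: they have to be found in the camera images.
- grinder: Pale-blue coffee grinder, fixed on the counter: base 180 x 130 mm, a round head 108 mm across whose flat top is 200 mm up, chute and catch cup on its -x side, motor column on +x. Origin under its base, straight below the dial's axis; z up.
- dial_grip (a point): Grip point of the grind dial: black, knurled, round, 52 mm across, 38 mm tall, on top of the grinder with its axis vertical. The point is on the axis, 26 mm above the dial's underside, 12 mm below its top, 30 mm above the grinder's head. The frame is the grinder's and does not turn with the dial. Clockwise from above closes the burrs. The dial's marks are all alike and show no setting.
- burr (a joint): Burr gap, m: 0 at click zero, 0.01 mm per click, more as the dial turns anticlockwise; readings are far too coarse (0.3 mm) to tell clicks, so go by feel. 20 clicks a turn, 18 degrees each. Each resists most (about 0.07 N m) as the dial leaves its rest and lets go half-way to the next; let go, the dial drops into the nearest. It starts at rest, 2 to 4 clicks open.
- bearing (a joint): Squeeze of the burrs' bearing, m: 0 unloaded, -0.01 mm at 0.4 N m clockwise on the dial, the most they stand; its readings are as coarse. The burrs touch 0.15 click clockwise of click zero. From there the dial turns on only against a spring, 4 N m per rad: hard resistance, unlike a click's. The six clicks count from click zero.
- throat (a point): Centre of the throat's rim: a fixed steel tube, 39 mm outside, 31 mm bore, 12.5 mm deep, open upward, standing 14 mm proud of the dial's top on the same axis. The point is 26 mm above dial_grip.
- lid_grip (a point): Grip point of the lid: rubber plug 28 mm across, 12 mm long, under a flange 42 mm across, 5 mm thick, with a round wooden knob on top, 22 mm across, 32 mm tall. It stands on its plug on the teal drying mat (3 mm thick). The point is on its axis, 40 mm above the plug's foot, 9 mm below the knob's top; z up. Seated, flange on the rim, it is 28 mm above throat. 60 g.
- catch_cup: Steel cup, 54 mm across, 70 mm tall, standing on the grinder's base under its chute; origin at its foot. Leave it there.
- brush: Cleaning brush with a wooden handle, 120 mm long, 16 mm thick, lying on the drying mat; origin under its middle, handle to -x. Leave it.
- dosing_ring: Aluminium dosing ring, 58 mm across, 20 mm tall, lying on the drying mat; origin at its foot. Leave it.
- bean_jar: Amber bean jar with a wooden cap, 84 mm across, 130 mm tall; origin at its foot. Leave it.
- mug: White mug, 80 mm across, 90 mm tall; origin at its foot. Leave it.
- scoop: Steel spoon, 150 mm long, lying on the counter; origin under its middle. Leave it.
- screwdriver: Screwdriver, 160 mm long, lying on the counter; origin under its middle. Leave it.
Not all that is in view belongs to the job. Leave any pink look-alike of the part that bears lid_grip alone. What is shaped like the grinder but purple is not meant.

How it is judged:
By the outcome, as a careful person would: the job done as asked, in the order asked, and still so for the second after the job is handed in, with the robot touching nothing.
It also fails if it takes over 67 s, if anything falls off the work surface, if the arm or the gripper's body presses on something with over 40 N, if the wrist force passes 120 N, or if a joint passes its speed limit or range.

## Robot

A 7-joint arm with a two-finger parallel gripper is mounted at the origin on the work surface. World frame = base frame: x ahead of the robot, y to its left, z up, the work surface at z = 0. Lengths are in m, angles in rad, forces in N, time in s.
With the tool pointing down it reaches from about 0.4 to 0.875 m from the base axis. Payload 4.4 kg.
Tool frame: the origin (TCP) lies at the very end of the fingers, on their centre line; the grasp point (between the pads) lies 19 mm behind it; y points along the fingers, z is the direction in which the jaws open and shut, and the axes are right-handed (so a half turn about y gives the same grasp; the last joint's range is limited). The gripper opens to 85 mm and grips with 20 to 120 N. Pads are 22 mm wide; open, the fingers measure 114 mm over their backs; the gripper's body (76 mm by 85 mm) begins 54 mm behind the grasp point. The pads swing forward as they close: fully open they stand 13 mm farther back than shut.
Start: joints at [-1.415, 0.628, 0.038, 1.517, -0.027, 0.996, -0.02], TCP at [0.143, 0.634, 0.231] pointing down, gripper open.
Joint ranges: [-3.06, 3.06], [-0.37, 2.12], [-1.25, 1.32], [0.18, 2.47], [-1.1, 4.24], [0.23, 1.98], [-2.94, 2.94]. Speed limits (rad/s): [2.57, 2.57, 3.14, 3.14, 3.14, 3.14, 3.14].

## Interface

Orientations are given as [roll, pitch, yaw] about the fixed x, y, z axes, in that order (R = Rz(yaw) Ry(pitch) Rx(roll)).
In Python, from workcell import r, optics gives the robot as it stands.
- The arm moves only by the tool move_arm, never from a script. Its argument "moves" is a list of rows, each a list of 5 numbers: the shift along the world's x, y, z as a fraction of full scale, then the turn about the world's z as a fraction of full scale, then the closure, from 0 (fully open) to 1 (shut). In form: [[dx, dy, dz, turn, grip], ...]. A call has 1 to 5 rows; each row shifts and turns the commanded pose from where the row before left it; what a row does not reach is not made up. Full scale, the value 1, is 40 mm for a shift and pi rad for a turn. A row lasts 1/10 s, in which the tool goes at most 50 mm and 8.59 degrees, less where a joint would pass 70% of its speed; a pose out of reach is approached as far as the arm can. A call with a number of a shift or a turn outside -1 to 1 is refused whole. A call with a gripper value outside its range is refused whole. The fingers move at their own pace and stop on an object; the grip force is fixed at half the most. Time passes only in rows, so rows that do not move let the fingers close. It gives the time, the measured TCP pose, the force and the opening at its end, in the units of the state.
- r.get_state(): the state, without advancing time (a new reading comes with each control period).
- optics.camera(name): name is "scene" or "top" or "wrist"; returns (picture, depth): 480x640x3 uint8, red, green, blue; 480x640 float32, m along the optical axis (not along the pixel's ray), 0 where there is no reading.
- optics.camera_model(name): a dict with "intrinsics" (3x3 intrinsics, pixels), "rvec" (rotation vector, rad) and "tvec" (3), from world to camera coordinates, as OpenCV has them. Camera axes: x right, y down, z forward; pixel columns grow to the right and rows downward; lengths in m; the calibration is good to about 2 mm. A picture is of the moment at which its call begins: read the wrist's pose just before it. camera_model takes no time and is no camera call; for the wrist camera it gives the pose at the moment of the call.
- r.hand_in(): hands the job in, once; it reports no verdict.
Trained networks look in the newest picture that a camera, given by its name, has taken for a name from the list of things; names that differ only in an ending like _2 or _b are one class to them, and where a whole thing is asked for, a point or a joint stands for the part that bears it (a point fixed in the world has none). Each returns a list of dicts, best first, with "score" (0 to 1); they miss things now and then, are a little off and sometimes report something else, mostly with a low value. They report only what shows in the picture. A call takes as long as a camera call. They do not tell look-alikes from the thing itself.
- optics.recognise(camera, label): "extent" ([left, top, width, height] in pixels, round what is visible of it).
- optics.tip_of(camera, label): "position" ([column, row] in pixels: a listed point, or the origin of a listed thing).
The state is a dict: "time": time; "joint_positions": joint angles; "joint_vel": joint speeds; "effort": joint torques, N m; "eef_pos": TCP position; "tcp_rot": TCP orientation; "wrist_force": force on the tool from outside, world axes, zero at the start; "ft_torque": the same for the moment, N m; "grip_width": opening from 0.0 (shut) to 1.0 (fully open).
Only numpy, scipy, OpenCV 4.12 (cv2) and the standard library are available. Lean on these libraries where they do the work, as an engineer would, in place of code of your own. Each camera call takes 0.05 s, during which the arm holds its last target. There are 200 camera calls.

## Working session

There is one attempt and no reset: what is moved stays moved. The work goes in short steps, Python scripts to look and compute and a tool call to move; the robot and the scene stay as the last step left them, time stands still between calls to the robot, and variables do not carry over. Pictures are saved under pics/ and viewed, on a budget of 10 in all, crops included, one or two more only if the job needs it, and the job is handed in when it is done.

Besides the shell and the picture viewer there is one more tool, called as name([rows], argument=value, ...), one row to a line, values as JSON. move_arm: Moves the arm, as the interface text tells. Shift numbers are shares of 40 mm and turn numbers shares of pi rad, none past 1 either way. Its arguments: {"type":"object","properties":{"moves":{"type":"array"}},"required":["moves"]}

```bash
ls; mkdir -p pics
cat > h.py <<'E'
import numpy as np, cv2
from workcell import r, optics
def model(c):
    m=optics.camera_model(c); R=cv2.Rodrigues(np.array(m["rvec"],float))[0]
    return np.array(m["intrinsics"],float),R,np.array(m["tvec"],float).ravel()
def world(c,uv,d):
    K,R,t=model(c); p=np.linalg.inv(K)@np.array([uv[0],uv[1],1.])*d
    return R.T@(p-t)
def ray_z(c,uv,z):
    K,R,t=model(c); o=-R.T@t; v=R.T@np.linalg.inv(K)@np.array([uv[0],uv[1],1.])
    return o+v*(z-o[2])/v[2]
def proj(c,p):
    K,R,t=model(c); q=K@(R@np.array(p)+t); return q[:2]/q[2]
def save(n,im): cv2.imwrite(n,im[:,:,::-1])
E
python3 - <<'E'
from h import *
s=r.get_state(); print({k:np.round(v,3) for k,v in s.items()})
ims=[]
for c in("scene","top"):
    im,d=optics.camera(c); save(f"pics/{c}0.png",im); np.save(f"{c}.npy",d)
    for l in("grinder","dial_grip","throat","lid_grip"):
        print(c,l,[(np.round(x["position"],1),round(x["score"],2)) for x in optics.tip_of(c,l)])
print(np.round(-model("top")[1].T@model("top")[2],3),np.round(-model("scene")[1].T@model("scene")[2],3))
E
```

```text
pics
{'time': np.float64(0.0), 'joint_positions': array([-1.415,  0.629,  0.038,  1.518, -0.027,  0.996, -0.02 ]), 'joint_vel': array([-0.001, -0.   , -0.001,  0.   ,  0.001, -0.001,  0.   ]), 'effort': array([-0.0000e+00, -5.6338e+01,  1.2260e+00, -1.9344e+01,  1.1000e-02,
        1.0000e-02,  0.0000e+00]), 'eef_pos': array([0.143, 0.633, 0.23 ]), 'tcp_rot': array([-1.573, -0.   , -0.222]), 'wrist_force': array([-0.469,  0.651, -0.732]), 'ft_torque': array([-0.012, -0.005, -0.058]), 'grip_width': np.float64(0.997)}
scene grinder [(array([295.9, 237. ]), 0.91), (array([217.1, 203. ]), 0.78)]
scene dial_grip [(array([204.1, 129.2]), 0.96), (array([292.1, 168.3]), 0.72)]
scene throat [(array([288.6, 160.7]), 0.88), (array([205.7, 127.8]), 0.74)]
scene lid_grip [(array([310.6, 271.5]), 0.8), (array([322.2, 298.7]), 0.71), (array([364.5, 305.7]), 0.53)]
top grinder [(array([260.4, 255.7]), 0.95), (array([193.4, 320.7]), 0.76), (array([246.3, 247.4]), 0.51)]
top dial_grip [(array([244.6, 248.8]), 0.72), (array([168.5, 325.1]), 0.62)]
top throat [(array([165.3, 327.2]), 0.82), (array([243.4, 247.1]), 0.69)]
top lid_grip [(array([259.1, 255.2]), 0.69), (array([337.6, 242.5]), 0.68), (array([307.4, 248.6]), 0.56), (array([349. , 209.8]), 0.51)]
[ 0.408 -0.053  1.475] [ 0.445 -0.984  1.045]
```

Run:
```python
import cv2,numpy as np
a=cv2.imread("pics/scene0.png");b=cv2.imread("pics/top0.png")
cv2.imwrite("pics/two.png",np.vstack([cv2.resize(a[60:380,100:500],(800,640)),cv2.resize(b[140:400,100:500],(800,520))])[:, :] if 0 else np.hstack([cv2.resize(a,(400,300)),cv2.resize(b,(400,300))]))
```

```text
(no output)
```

View pics/scene0.png

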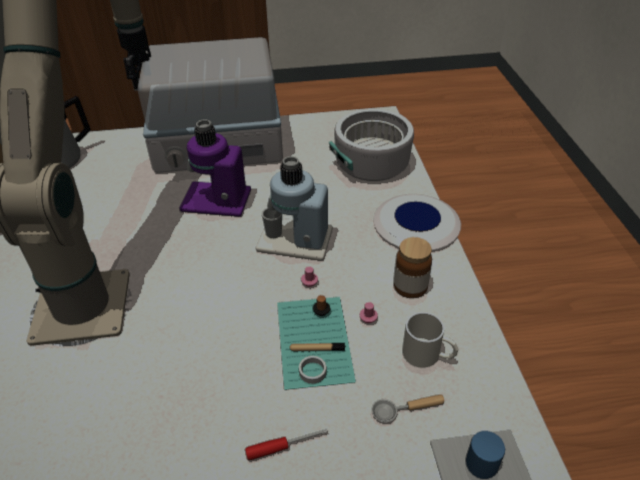

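View pics/top0.png

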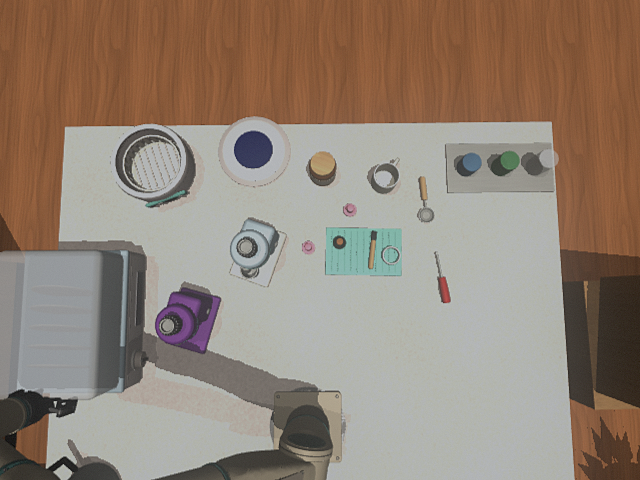

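The grinder meant is the pale-blue one (scene 292,168; top 255,248), because the other at scene (206,130) is purple. The candidates for the lid are the dark plug with a wooden knob on the teal mat (scene 321,304; top 338,242) and two pink look-alikes off the mat (scene 310,277 and 369,313). The mat one fits, and I'll confirm it in a crop.

Run:
```python
from h import *
def tri(us,ut):
    # least-squares between rays
    A=np.zeros((3,3));b=np.zeros(3)
    for c,u in(("scene",us),("top",ut)):
        K,R,t=model(c);o=-R.T@t;v=R.T@np.linalg.inv(K)@np.array([*u,1.]);v/=np.linalg.norm(v)
        P=np.eye(3)-np.outer(v,v);A+=P;b+=P@o
    return np.linalg.solve(A,b)
print("dial",tri((292.1,168.3),(244.6,248.8)),ray_z("scene",(292.1,168.3),.23),ray_z("top",(244.6,248.8),.23))
print("throat",tri((288.6,160.7),(243.4,247.1)),ray_z("scene",(288.6,160.7),.256),ray_z("top",(243.4,247.1),.256))
print("lid",ray_z("scene",(322.2,298.7),.043),ray_z("top",(337.6,242.5),.043))
print("grinder",ray_z("scene",(295.9,237),0),ray_z("top",(260.4,255.7),0))
a=cv2.imread("pics/scene0.png");b=cv2.imread("pics/top0.png")
cv2.imwrite("pics/crop.png",np.hstack([cv2.resize(a[150:350,260:400],(400,571)),cv2.resize(b[200:300,290:360],(400,571))]))
```

```text
dial [0.52648165 0.15937728 0.22737681] [0.52999424 0.15614368 0.23      ] [0.52245857 0.15891068 0.23      ]
throat [0.52393475 0.15853336 0.25115184] [0.52234659 0.15140716 0.256     ] [0.52458391 0.1577116  0.256     ]
lid [ 0.56421266 -0.09913446  0.043     ] [ 0.55746043 -0.09702563  0.043     ]
grinder [0.53127874 0.1654758  0.        ] [0.52127613 0.14742187 0.        ]
```

View pics/crop.png

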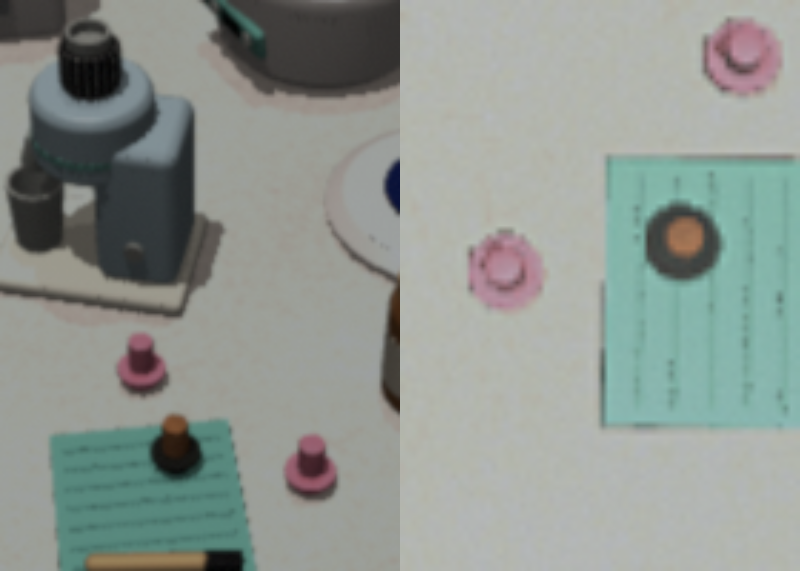

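The crop confirms it: the dark plug with the wooden knob on the mat is the lid, and both pink ones stand off the mat. Next I'll check heights along the path before moving.

Run:
```python
from h import *
d=np.load("top.npy");K,R,t=model("top")
v,u=np.mgrid[0:480,0:640];P=np.stack([(u-K[0,2])/K[0,0]*d,(v-K[1,2])/K[1,1]*d,d],-1)
W=(P-t)@R; W[d==0]=np.nan
a,b=np.array([.143,.634]),np.array([.525,.158])
for s in np.linspace(0,1,11):
    c=a+s*(b-a);m=np.hypot(W[...,0]-c[0],W[...,1]-c[1])<.09
    z=W[m][:,2]; print(c.round(3),np.round(np.nanmax(z),3) if m.any() else None)
m=(abs(W[...,0]-.525)<.1)&(abs(W[...,1]-.158)<.1)
# dial/throat centre from heights above 0.235
q=W[m&(W[...,2]>.245)];print(len(q),(q.min(0)+q.max(0))/2,q.max(0))
m=(abs(W[...,0]-.56)<.04)&(abs(W[...,1]+.097)<.04)
q=W[m&(W[...,2]>.03)];print(len(q),(q.min(0)+q.max(0))/2,q.max(0)); q=W[m&(W[...,2]>.01)];print(len(q),(q.min(0)+q.max(0))/2)
```

```text
[0.143 0.634] 0.516
[0.181 0.586] 0.653
[0.219 0.539] 0.683
[0.258 0.491] 0.298
[0.296 0.444] 0.296
[0.334 0.396] 0.261
[0.372 0.348] 0.261
[0.41  0.301] 0.261
[0.449 0.253] 0.206
[0.487 0.206] 0.262
[0.525 0.158] 0.262
148 [0.52976873 0.15261998 0.25329275] [0.55252075 0.17670203 0.26151562]
42 [ 0.56127351 -0.1027932   0.04536678] [ 0.5705885  -0.09198701  0.05967116]
149 [ 0.55941108 -0.0976232   0.03486898]
```

move_arm([
  [0, 0, 1, 0, 0],
  [0, 0, 1, 0, 0],
  [0, 0, 1, 0, 0],
  [0.4, -0.5, 0.8, 0, 0],
  [0.7, -0.9, 0, 0, 0],
])

```text
time: 1.0
eef_pos: [0.1851, 0.5819, 0.3879]
tcp_rot: [-1.56, 0.002, -0.216]
wrist_force: [1.3, 0.2, -0.1]
grip_width: 0.995
```

move_arm([
  [0.7, -0.9, 0, 0, 0],
  [0.7, -0.9, 0, 0, 0],
  [0.7, -0.9, 0, 0, 0],
  [0.7, -0.9, 0, 0, 0],
  [0.7, -0.9, 0, 0, 0],
])

```text
time: 1.5
eef_pos: [0.3278, 0.3965, 0.3836]
tcp_rot: [-1.57, -0.0, -0.222]
wrist_force: [0.5, -0.1, -0.0]
grip_width: 1.0
```

move_arm([
  [0.7, -0.9, 0, 0, 0],
  [0.7, -0.9, 0, 0, 0],
  [0.7, -0.9, 0, 0, 0],
  [0.7, -0.9, 0, 0, 0],
  [0.7, -0.9, 0, 0, 0],
])

```text
time: 2.0
eef_pos: [0.4678, 0.2165, 0.3837]
tcp_rot: [-1.57, -0.0, -0.222]
wrist_force: [0.3, 0.4, 0.4]
grip_width: 1.002
```

move_arm([
  [0.7, -0.8, 0, 0, 0],
  [0.5, -0.5, 0, 0, 0],
  [0, 0, 0, 0, 0],
])

```text
time: 2.3
eef_pos: [0.5176, 0.1613, 0.3833]
tcp_rot: [-1.573, -0.002, -0.23]
wrist_force: [0.3, -0.7, -0.4]
grip_width: 0.996
```

Run:
```python
from h import *
s=r.get_state(); print(s["joint_positions"].round(2) if hasattr(s["joint_positions"],'round') else s["joint_positions"],s["eef_pos"])
im,d=optics.camera("wrist"); save("pics/w1.png",im)
for l,z in(("dial_grip",.23),("throat",.256)):
    for x in optics.tip_of("wrist",l): print(l,x["position"],x["score"],ray_z("wrist",x["position"],z).round(4))
K,R,t=model("wrist");v,u=np.mgrid[0:480,0:640];P=np.stack([(u-K[0,2])/K[0,0]*d,(v-K[1,2])/K[1,1]*d,d],-1)
W=(P-t)@R
m=(d>0)&(abs(W[...,0]-.525)<.06)&(abs(W[...,1]-.157)<.06)
for lo,hi in((.236,.247),(.250,.262)):
    q=W[m&(W[...,2]>lo)&(W[...,2]<hi)]; print(lo,len(q),((q.min(0)+q.max(0))/2).round(4),(q.max(0)-q.min(0)).round(4)) if len(q) else print(0)
    if len(q): (cx,cy),rr=cv2.minEnclosingCircle(q[:,:2].astype(np.float32)); print(cx,cy,rr)
print(np.round(-R.T@t,3))
```

```text
[-0.53  0.34  0.26  1.6  -0.09  1.22  1.08] [0.51761972 0.16134265 0.38334383]
dial_grip [311.9, 225.0] 0.87 [0.5231 0.1615 0.23  ]
throat [308.4, 237.5] 0.7 [0.5232 0.1603 0.256 ]
0.236 3062 [0.523  0.1611 0.2415] [0.0532 0.0531 0.011 ]
0.5231783390045166 0.1611623466014862 0.027155151590704918
0.25 1089 [0.523  0.1608 0.2536] [0.0383 0.0386 0.0071]
0.52314692735672 0.16095927357673645 0.019493818283081055
[0.441 0.184 0.525]
```

View pics/w1.png

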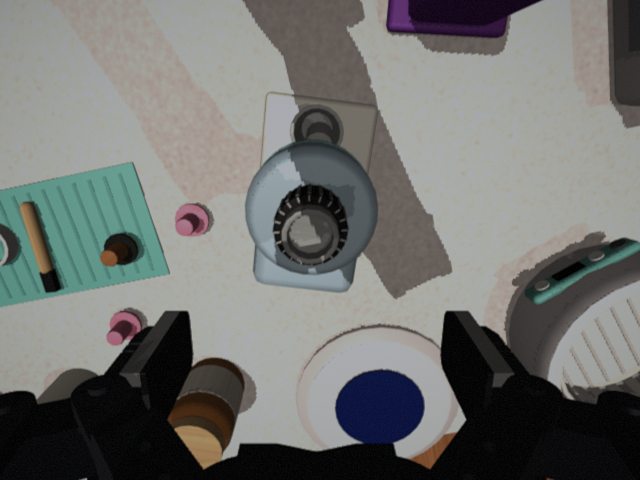

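The picture shows the blue dial and throat at (311,228), with the real lid at (118,250). The wrist depth gives the axis as (0.523, 0.161), and the networks agree. I'll descend over the dial now.

move_arm([
  [0.13, 0, -0.9, 0, 0],
  [0, 0, -1, 0, 0],
  [0, 0, -1, 0, 0],
  [0, 0, -0.8, 0, 0],
  [0, 0, -0.6, 0, 0],
])

```text
time: 2.95
eef_pos: [0.5181, 0.1679, 0.2094]
tcp_rot: [-1.571, 0.003, -0.219]
wrist_force: [-0.0, -0.5, -1.0]
grip_width: 1.001
```

move_arm([
  [0, 0, 0, 0, 0],
  [0, 0, 0, 0, 0],
])

```text
time: 3.15
eef_pos: [0.5199, 0.1674, 0.2119]
tcp_rot: [-1.57, 0.0, -0.22]
wrist_force: [1.6, -0.4, 1.5]
grip_width: 1.0
```

The arm was still settling when I took that picture, so the measurement is biased. I'll re-measure now that it's still.

```bash
cat >> h.py <<'E'
def wcloud():
    K,R,t=model("wrist"); im,d=optics.camera("wrist")
    v,u=np.mgrid[0:480,0:640];P=np.stack([(u-K[0,2])/K[0,0]*d,(v-K[1,2])/K[1,1]*d,d],-1)
    W=(P-t)@R; W[d==0]=np.nan; return im,W
E
python3 - <<'E'
from h import *
print(r.get_state()["eef_pos"])
im,W=wcloud(); print(r.get_state()["eef_pos"]); save("pics/w2.png",im)
m=(abs(W[...,0]-.522)<.06)&(abs(W[...,1]-.157)<.035)
for lo,hi in((.236,.246),(.250,.262)):
    q=W[m&(W[...,2]>lo)&(W[...,2]<hi)]
    if len(q): (cx,cy),rr=cv2.minEnclosingCircle(q[:,:2].astype(np.float32)); print(lo,len(q),cx,cy,rr,np.median(q[:,2]))
E
```

```text
[0.51990211 0.16736788 0.21186998]
[0.52067966 0.16728976 0.21265706]
0.236 13963 0.5197359323501587 0.14997664093971252 0.03480296954512596 0.2419509439638348
0.25 7034 0.5190732479095459 0.14602456986904144 0.03131391108036041 0.2549229560567575
```

View pics/w2.png

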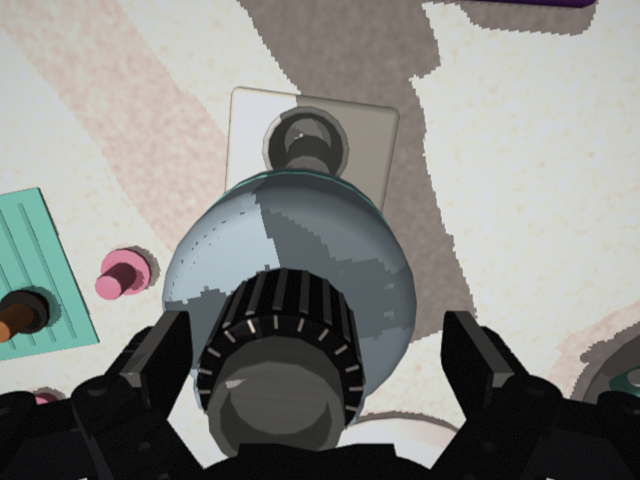

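The picture shows the dial at (280,360), off to the left of the jaw centre at about (315,350). I'll fit its position from the saved geometry.

Run:
```python
from h import *
from scipy.optimize import least_squares
im,W=wcloud(); S=W[268:425,205:350]
for lo,hi,R in((.209,.236,.026),(.243,.252,.0195)):
    q=S[(S[...,2]>lo)&(S[...,2]<hi)]
    q=q[np.hypot(q[:,0]-.521,q[:,1]-.157)<.04]
    f=least_squares(lambda p:np.hypot(q[:,0]-p[0],q[:,1]-p[1])-R,[.521,.157],loss="soft_l1",f_scale=.001)
    print(len(q),f.x,np.sqrt(np.mean(f.fun**2)))
q=S[(S[...,2]>.253)&(S[...,2]<.259)]; print(len(q),q[:,:2].min(0),q[:,:2].max(0))
s=r.get_state();print(s["eef_pos"],s["wrist_force"],s["ft_torque"])
```

```text
4027 [0.52667225 0.15460683] 0.00044429923247058683
4507 [0.52616966 0.15824764] 0.006934040465812407
3138 [0.50674074 0.13558528] [0.53447061 0.17386159]
[0.52102429 0.16710183 0.21299624] [-0.48462638 -0.29265003  0.19760865] [ 0.02917432 -0.07703135 -0.03294626]
```

move_arm([
  [0.14, -0.31, -0.05, 0, 0],
  [0, 0, 0, 0, 0],
  [0, 0, 0, 0, 0],
  [0, 0, 0, 0, 0],
])

```text
time: 3.65
eef_pos: [0.5259, 0.1537, 0.2096]
tcp_rot: [-1.57, -0.0, -0.222]
wrist_force: [0.2, 1.4, 0.0]
grip_width: 0.999
```

Run:
```python
from h import *
from scipy.optimize import least_squares
im,W=wcloud(); S=W[268:425,215:405]
for lo,hi,R in((.209,.236,.026),):
    q=S[(S[...,2]>lo)&(S[...,2]<hi)]
    q=q[np.hypot(q[:,0]-.526,q[:,1]-.155)<.033]
    f=least_squares(lambda p:np.hypot(q[:,0]-p[0],q[:,1]-p[1])-R,[.521,.157],loss="soft_l1",f_scale=.001)
    print(len(q),f.x,np.sqrt(np.mean(f.fun**2)))
s=r.get_state();print(s["eef_pos"],s["tcp_rot"],s["wrist_force"],s["ft_torque"],s["joint_positions"])
```

```text
2782 [0.52666675 0.15461074] 0.0004292721617600347
[0.52576108 0.1538284  0.20950016] [-1.57041685e+00 -6.71918091e-06 -2.21802541e-01] [ 0.10995537  0.07062093 -0.69869752] [ 0.02330418 -0.0261097   0.01434057] [-0.47865427  0.51655815  0.21315379  1.83432729 -0.14582396  0.80561805
  1.15772522]
```

move_arm([
  [0.02, 0.02, 0, 0, 1],
  [0, 0, 0, 0, 1],
  [0, 0, 0, 0, 1],
  [0, 0, 0, 0, 1],
  [0, 0, 0, 0, 1],
])

```text
time: 4.2
eef_pos: [0.5265, 0.1543, 0.2097]
tcp_rot: [-1.571, 0.0, -0.222]
wrist_force: [-1.8, -0.7, 4.6]
grip_width: 0.605
```

```bash
cat > st.py <<'E'
from h import *
s=r.get_state();print("t%.2f"%s["time"],"yaw %.2f"%np.degrees(s["tcp_rot"][2]),np.round(s["eef_pos"],4),"F",np.round(s["wrist_force"],1),"T",np.round(s["ft_torque"],3),"g %.3f j7 %.2f"%(s["grip_width"],s["joint_positions"][6]))
E
python3 st.py
```

```text
t4.20 yaw -12.71 [0.5265 0.1543 0.2097] F [-1.8 -0.7  4.6] T [-0.25   0.369 -0.011] g 0.605 j7 1.16
```

move_arm([
  [0, 0, 0, -0.03, 1],
  [0, 0, 0, -0.04, 1],
  [0, 0, 0, -0.04, 1],
  [0, 0, 0, -0.04, 1],
  [0, 0, 0, 0, 1],
])

```text
time: 4.7
eef_pos: [0.5265, 0.1542, 0.2097]
tcp_rot: [-1.571, -0.0, -0.696]
wrist_force: [-2.4, -1.4, 5.5]
grip_width: 0.594
```

```bash
python3 st.py
```

```text
t4.70 yaw -39.87 [0.5265 0.1542 0.2097] F [-2.4 -1.4  5.5] T [-0.335  0.355 -0.04 ] g 0.594 j7 0.78
```

move_arm([
  [0, 0, 0, -0.025, 1],
  [0, 0, 0, 0, 1],
])

```text
time: 4.9
eef_pos: [0.5265, 0.1542, 0.2097]
tcp_rot: [-1.571, -0.0, -0.774]
wrist_force: [-1.9, -2.5, 6.0]
grip_width: 0.598
```

```bash
python3 st.py
```

```text
t4.90 yaw -44.33 [0.5265 0.1542 0.2097] F [-1.9 -2.5  6. ] T [-0.183  0.345 -0.102] g 0.598 j7 0.72
```

move_arm([
  [0, 0, 0, -0.025, 1],
  [0, 0, 0, 0, 1],
])

```text
time: 5.1
eef_pos: [0.5265, 0.1542, 0.2097]
tcp_rot: [-1.571, -0.0, -0.852]
wrist_force: [-2.4, -1.3, 5.0]
grip_width: 0.596
```

```bash
python3 st.py
```

```text
t5.10 yaw -48.80 [0.5265 0.1542 0.2097] F [-2.4 -1.3  5. ] T [-0.32   0.428 -0.006] g 0.596 j7 0.65
```

move_arm([
  [0, 0, 0, -0.025, 1],
  [0, 0, 0, 0, 1],
])

```text
time: 5.3
eef_pos: [0.5265, 0.1543, 0.2097]
tcp_rot: [-1.571, -0.0, -0.93]
wrist_force: [-1.5, -0.9, 5.1]
grip_width: 0.597
```

```bash
python3 st.py
```

```text
t5.30 yaw -53.30 [0.5265 0.1543 0.2097] F [-1.5 -0.9  5.1] T [-0.319  0.464  0.058] g 0.597 j7 0.59
```

move_arm([
  [0, 0, 0, -0.012, 1],
  [0, 0, 0, 0, 1],
])

```text
time: 5.5
eef_pos: [0.5265, 0.1542, 0.2097]
tcp_rot: [-1.571, -0.0, -0.967]
wrist_force: [-1.5, -2.0, 5.9]
grip_width: 0.599
```

```bash
python3 st.py
```

```text
t5.50 yaw -55.41 [0.5265 0.1542 0.2097] F [-1.5 -2.   5.9] T [-0.254  0.389  0.007] g 0.599 j7 0.56
```

move_arm([
  [0, 0, 0, -0.033, 1],
  [0, 0, 0, -0.03, 1],
  [0, 0, 0, 0, 1],
])

```text
time: 5.8
eef_pos: [0.5265, 0.1542, 0.2097]
tcp_rot: [-1.571, -0.0, -1.166]
wrist_force: [-2.0, -0.6, 5.3]
grip_width: 0.593
```

```bash
python3 st.py
```

```text
t5.80 yaw -66.83 [0.5265 0.1542 0.2097] F [-2.  -0.6  5.3] T [-0.274  0.436 -0.018] g 0.593 j7 0.40
```

move_arm([
  [0, 0, 0, -0.025, 1],
  [0, 0, 0, 0, 1],
])

```text
time: 6.0
eef_pos: [0.5265, 0.1542, 0.2097]
tcp_rot: [-1.571, -0.0, -1.244]
wrist_force: [-2.5, -0.8, 6.2]
grip_width: 0.597
```

```bash
python3 st.py
```

```text
t6.00 yaw -71.30 [0.5265 0.1542 0.2097] F [-2.5 -0.8  6.2] T [-0.355  0.312  0.093] g 0.597 j7 0.34
```

move_arm([
  [0, 0, 0, -0.01, 1],
  [0, 0, 0, 0, 1],
])

```text
time: 6.2
eef_pos: [0.5265, 0.1543, 0.2097]
tcp_rot: [-1.571, -0.0, -1.275]
wrist_force: [-1.4, -1.5, 6.1]
grip_width: 0.594
```

```bash
python3 st.py
```

```text
t6.20 yaw -73.04 [0.5265 0.1543 0.2097] F [-1.4 -1.5  6.1] T [-0.222  0.446  0.076] g 0.594 j7 0.32
```

move_arm([
  [0, 0, 0, -0.008, 1],
  [0, 0, 0, 0, 1],
])

```text
time: 6.4
eef_pos: [0.5265, 0.1542, 0.2097]
tcp_rot: [-1.571, -0.0, -1.3]
wrist_force: [-2.2, -1.9, 5.5]
grip_width: 0.6
```

```bash
python3 st.py
```

```text
t6.40 yaw -74.48 [0.5265 0.1542 0.2097] F [-2.2 -1.9  5.5] T [-0.241  0.397  0.02 ] g 0.600 j7 0.30
```

move_arm([
  [0, 0, 0, -0.03, 1],
  [0, 0, 0, -0.027, 1],
  [0, 0, 0, 0, 1],
])

```text
time: 6.7
eef_pos: [0.5265, 0.1542, 0.2097]
tcp_rot: [-1.571, -0.0, -1.48]
wrist_force: [-1.3, -0.7, 7.5]
grip_width: 0.6
```

```bash
python3 st.py
```

```text
t6.70 yaw -84.82 [0.5265 0.1542 0.2097] F [-1.3 -0.7  7.5] T [-0.283  0.378  0.012] g 0.600 j7 0.15
```

move_arm([
  [0, 0, 0, -0.022, 1],
  [0, 0, 0, 0, 1],
])

```text
time: 6.9
eef_pos: [0.5264, 0.1542, 0.2097]
tcp_rot: [-1.571, -0.0, -1.549]
wrist_force: [-2.5, -1.2, 6.0]
grip_width: 0.592
```

```bash
python3 st.py
```

```text
t6.90 yaw -88.73 [0.5264 0.1542 0.2097] F [-2.5 -1.2  6. ] T [-0.318  0.402  0.101] g 0.592 j7 0.10
```

move_arm([
  [0, 0, 0, -0.008, 1],
  [0, 0, 0, 0, 1],
])

```text
time: 7.1
eef_pos: [0.5264, 0.1542, 0.2097]
tcp_rot: [-1.571, -0.0, -1.573]
wrist_force: [-2.4, -1.5, 5.0]
grip_width: 0.596
```

```bash
python3 st.py
```

```text
t7.10 yaw -90.10 [0.5264 0.1542 0.2097] F [-2.4 -1.5  5. ] T [-0.253  0.482  0.213] g 0.596 j7 0.08
```

Burrs touched (0.21 N·m and rising). The rests fall at −12.7 − 18k°, so click zero is at −84.7°, and six clicks back is +23.3°, a turn of +113.4°.

move_arm([
  [0, 0, 0, 0.042, 1],
  [0, 0, 0, 0.042, 1],
  [0, 0, 0, 0.042, 1],
  [0, 0, 0, 0.042, 1],
  [0, 0, 0, 0.042, 1],
])

```text
time: 7.6
eef_pos: [0.5265, 0.1542, 0.2097]
tcp_rot: [-1.571, -0.0, -0.908]
wrist_force: [-1.9, -1.0, 5.6]
grip_width: 0.597
```

move_arm([
  [0, 0, 0, 0.042, 1],
  [0, 0, 0, 0.042, 1],
  [0, 0, 0, 0.042, 1],
  [0, 0, 0, 0.042, 1],
  [0, 0, 0, 0.042, 1],
])

```text
time: 8.1
eef_pos: [0.5265, 0.1543, 0.2097]
tcp_rot: [-1.571, -0.0, -0.248]
wrist_force: [-0.8, -1.5, 4.3]
grip_width: 0.597
```

```bash
python3 st.py
```

```text
t8.10 yaw -14.20 [0.5265 0.1543 0.2097] F [-0.8 -1.5  4.3] T [-0.297  0.396  0.015] g 0.597 j7 1.14
```

move_arm([
  [0, 0, 0, 0.042, 1],
  [0, 0, 0, 0.042, 1],
  [0, 0, 0, 0.042, 1],
  [0, 0, 0, 0.042, 1],
  [0, 0, 0, 0.042, 1],
])

```text
time: 8.6
eef_pos: [0.5264, 0.1543, 0.2097]
tcp_rot: [-1.571, 0.0, 0.412]
wrist_force: [-1.8, -1.2, 4.8]
grip_width: 0.594
```

move_arm([
  [0, 0, 0, 0, 1],
  [0, 0, 0, 0, 1],
])

```text
time: 8.8
eef_pos: [0.5265, 0.1543, 0.2097]
tcp_rot: [-1.571, 0.0, 0.404]
wrist_force: [-1.6, -1.7, 5.2]
grip_width: 0.599
```

```bash
python3 st.py
```

```text
t8.80 yaw 23.17 [0.5265 0.1543 0.2097] F [-1.6 -1.7  5.2] T [-0.28   0.438  0.048] g 0.599 j7 1.66
```

move_arm([
  [0, 0, 0, 0.014, 1],
  [0, 0, 0, 0, 1],
  [0, 0, 0, 0, 1],
])

```text
time: 9.1
eef_pos: [0.5264, 0.1543, 0.2097]
tcp_rot: [-1.571, 0.0, 0.448]
wrist_force: [-2.3, -1.5, 5.4]
grip_width: 0.595
```

```bash
python3 st.py
```

```text
t9.10 yaw 25.68 [0.5264 0.1543 0.2097] F [-2.3 -1.5  5.4] T [-0.273  0.364 -0.049] g 0.595 j7 1.70
```

move_arm([
  [0, 0, 0, -0.014, 1],
  [0, 0, 0, 0, 1],
  [0, 0, 0, 0, 1],
])

```text
time: 9.4
eef_pos: [0.5265, 0.1543, 0.2097]
tcp_rot: [-1.571, 0.0, 0.404]
wrist_force: [-0.7, -0.8, 6.0]
grip_width: 0.599
```

```bash
python3 st.py
```

```text
t9.40 yaw 23.17 [0.5265 0.1543 0.2097] F [-0.7 -0.8  6. ] T [-0.286  0.374  0.003] g 0.599 j7 1.66
```

move_arm([
  [0, 0, 0, 0, 0],
  [0, 0, 0, 0, 0],
  [0, 0, 0, 0, 0],
  [0, 0, 0, 0, 0],
  [0, 0, 0.3, 0, 0],
])

```text
time: 9.9
eef_pos: [0.5254, 0.1542, 0.2203]
tcp_rot: [-1.57, 0.004, 0.406]
wrist_force: [-0.4, 0.8, -0.0]
grip_width: 1.001
```

```bash
python3 st.py
```

```text
t9.90 yaw 23.28 [0.5254 0.1542 0.2203] F [-0.4  0.8 -0. ] T [-0.075  0.026  0.012] g 1.001 j7 1.66
```

move_arm([
  [0, 0, 0.9, 0, 0],
  [0, 0, 1, 0, 0],
  [0, 0, 1, 0, 0],
  [0, 0, 0.5, 0, 0],
  [0.1, -0.7, 0, -0.03, 0],
])

```text
time: 10.4
eef_pos: [0.5318, 0.1313, 0.3619]
tcp_rot: [-1.568, -0.009, 0.317]
wrist_force: [0.9, -0.7, 0.2]
grip_width: 0.998
```

move_arm([
  [0.1, -0.9, 0, -0.04, 0],
  [0.1, -0.9, 0, -0.04, 0],
  [0.1, -0.9, 0, -0.04, 0],
  [0.1, -0.9, 0, -0.04, 0],
  [0.1, -0.8, 0, 0, 0],
])

```text
time: 10.9
eef_pos: [0.5506, -0.0515, 0.3584]
tcp_rot: [-1.571, -0.001, -0.194]
wrist_force: [0.1, 0.8, 0.2]
grip_width: 1.003
```

move_arm([
  [0.1, -0.5, 0, 0, 0],
  [0.1, -0.3, 0, 0, 0],
  [0, 0, 0, 0, 0],
  [0, 0, 0, 0, 0],
  [0, 0, 0, 0, 0],
])

```text
time: 11.4
eef_pos: [0.5586, -0.0796, 0.3574]
tcp_rot: [-1.57, 0.0, -0.188]
wrist_force: [-0.2, 0.1, -0.2]
grip_width: 0.997
```

```bash
cat > lid.py <<'E'
from h import *
from scipy.optimize import least_squares
im,W=wcloud(); s=r.get_state(); print("t",s["time"],"eef",s["eef_pos"].round(4),s["tcp_rot"].round(3))
save("pics/wl.png",im)
for x in optics.tip_of("wrist","lid_grip"): print(x["position"],x["score"],ray_z("wrist",x["position"],.043).round(4))
n=np.hypot(W[...,0]-.56,W[...,1]+.098)<.04
for nm,lo,hi in(("knobtop",.047,.056),("flange",.015,.0195)):
    q=W[n&(W[...,2]>lo)&(W[...,2]<hi)]
    if len(q): (cx,cy),rr=cv2.minEnclosingCircle(q[:,:2].astype(np.float32)); print(nm,len(q),round(cx,4),round(cy,4),round(rr,4),np.median(q[:,2]).round(4))
E
python3 lid.py
```

```text
t 11.45 eef [ 0.5586 -0.0798  0.3574] [-1.57   0.    -0.188]
[292.8, 180.3] 0.83 [ 0.559  -0.1048  0.043 ]
[382.3, 148.8] 0.82 [ 0.5439 -0.0057  0.043 ]
[283.0, 273.2] 0.65 [ 0.662  -0.1376  0.043 ]
knobtop 323 0.5607 -0.1017 0.0109 0.0509
flange 419 0.5608 -0.1018 0.0209 0.0188
```

Lid at (0.5607, −0.1018): its knob and flange fits agree, and it stands upright. Descending.

move_arm([
  [0.05, -0.55, -0.8, 0, 0],
  [0, 0, -1, 0, 0],
  [0, 0, -1, 0, 0],
  [0, 0, -1, 0, 0],
  [0, 0, -1, 0, 0],
])

```text
time: 12.0
eef_pos: [0.5607, -0.1025, 0.1641]
tcp_rot: [-1.57, -0.001, -0.189]
wrist_force: [-0.1, 0.3, -0.4]
grip_width: 0.999
```

move_arm([
  [0, 0, -1, 0, 0],
  [0, 0, -0.6, 0, 0],
  [0, 0, 0, 0, 0],
  [0, 0, 0, 0, 0],
  [0, 0, 0, 0, 0],
])

```text
time: 12.5
eef_pos: [0.562, -0.1035, 0.103]
tcp_rot: [-1.571, -0.003, -0.19]
wrist_force: [-0.5, -0.0, 0.7]
grip_width: 1.0
```

```bash
python3 lid.py
```

```text
t 12.55 eef [ 0.562  -0.1035  0.1032] [-1.571 -0.003 -0.19 ]
[314.2, 257.0] 0.96 [ 0.5612 -0.104   0.043 ]
[507.9, 188.4] 0.74 [ 0.5444 -0.0065  0.043 ]
[294.4, 425.4] 0.63 [ 0.6602 -0.1347  0.043 ]
knobtop 1458 0.5608 -0.1018 0.0113 0.0511
flange 1487 0.5606 -0.1019 0.021 0.0189
```

View pics/wl.png

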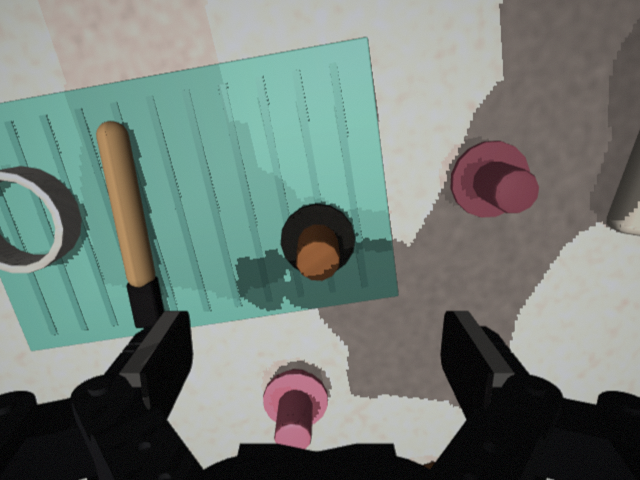

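The picture shows the dark lid with its wooden knob at (318,240), midway between the jaws, and the pink ones at (495,180) and (295,405), clear of the fingers.

move_arm([
  [-0.03, 0.04, -0.9, 0, 0],
  [0, 0, -0.6, 0, 0],
  [0, 0, -0.35, 0, 0],
  [0, 0, 0, 0, 0],
  [0, 0, 0, 0, 0],
])

```text
time: 13.1
eef_pos: [0.5601, -0.1022, 0.0282]
tcp_rot: [-1.571, -0.001, -0.191]
wrist_force: [-0.4, -0.2, -0.8]
grip_width: 1.002
```

move_arm([
  [0, 0, 0, 0, 0],
  [0, 0, 0, 0, 0],
])

```text
time: 13.3
eef_pos: [0.5603, -0.1021, 0.0285]
tcp_rot: [-1.571, -0.002, -0.19]
wrist_force: [0.5, 0.3, 0.1]
grip_width: 0.998
```

```bash
python3 st.py
```

```text
t13.30 yaw -10.91 [ 0.5603 -0.1021  0.0285] F [0.5 0.3 0.1] T [ 0.009  0.037 -0.   ] g 0.998 j7 1.72
```

move_arm([
  [0.01, 0.01, -0.05, 0, 0],
  [0, 0, 0, 0, 1],
  [0, 0, 0, 0, 1],
  [0, 0, 0, 0, 1],
  [0, 0, 0, 0, 1],
])

```text
time: 13.8
eef_pos: [0.5597, -0.1015, 0.0253]
tcp_rot: [-1.571, 0.0, -0.19]
wrist_force: [-1.0, 0.2, -0.6]
grip_width: 0.334
```

move_arm([
  [0, 0, 0, 0, 1],
  [0, 0, 0, 0, 1],
])

```text
time: 14.0
eef_pos: [0.5598, -0.1015, 0.0254]
tcp_rot: [-1.571, 0.0, -0.19]
wrist_force: [-1.1, -0.4, 1.0]
grip_width: 0.239
```

```bash
python3 st.py
```

```text
t14.00 yaw -10.91 [ 0.5598 -0.1015  0.0254] F [-1.1 -0.4  1. ] T [0.004 0.047 0.033] g 0.239 j7 1.72
```

move_arm([
  [0, 0, 0.3, 0, 1],
  [0, 0, 0.8, 0, 1],
  [0, 0, 1, 0, 1],
  [0, 0, 1, 0, 1],
  [0, 0, 1, 0, 1],
])

```text
time: 14.5
eef_pos: [0.5594, -0.1015, 0.1916]
tcp_rot: [-1.571, -0.0, -0.191]
wrist_force: [1.0, -0.0, -0.8]
grip_width: 0.236
```

move_arm([
  [0, 0, 1, 0, 1],
  [0, 0, 1, 0, 1],
  [0, 0, 1, 0, 1],
  [0, 0, 0.8, 0, 1],
  [0, 0.3, 0, 0, 1],
])

```text
time: 15.0
eef_pos: [0.5618, -0.0921, 0.347]
tcp_rot: [-1.571, -0.01, -0.194]
wrist_force: [0.9, -0.3, -0.9]
grip_width: 0.239
```

move_arm([
  [-0.15, 0.8, 0, 0, 1],
  [-0.2, 1, 0, 0, 1],
  [-0.2, 1, 0, 0, 1],
  [-0.2, 1, 0, 0, 1],
  [-0.1, 1, 0, 0, 1],
])

```text
time: 15.5
eef_pos: [0.524, 0.1043, 0.341]
tcp_rot: [-1.571, 0.002, -0.19]
wrist_force: [1.0, 0.2, 0.1]
grip_width: 0.236
```

move_arm([
  [0, 0.8, 0, 0, 1],
  [0, 0.4, 0, 0, 1],
  [0, 0, 0, 0, 1],
  [0, 0, 0, 0, 1],
  [0, 0, 0, 0, 1],
])

```text
time: 16.0
eef_pos: [0.526, 0.1478, 0.3413]
tcp_rot: [-1.572, -0.0, -0.194]
wrist_force: [0.3, -0.7, -0.9]
grip_width: 0.235
```

```bash
python3 st.py
python3 - <<'E'
from h import *
im,W=wcloud(); save("pics/w5.png",im)
E
```

```text
t16.00 yaw -11.11 [0.526  0.1478 0.3413] F [ 0.3 -0.7 -0.9] T [ 0.024 -0.043  0.028] g 0.235 j7 1.13
```

View pics/w5.png

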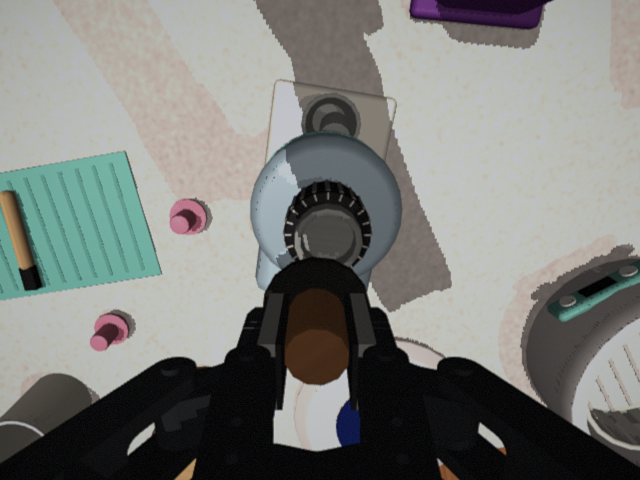

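The lid is held upright, with its flange at about (315,300), and the throat is just ahead at (327,238). I'll measure the throat against the held lid in this same view.

Run:
```python
from h import *
from scipy.optimize import least_squares
im,W=wcloud(); s=r.get_state(); e=s["eef_pos"]; print(e.round(4))
def fit(q,R,c0):
    f=least_squares(lambda p:np.hypot(q[:,0]-p[0],q[:,1]-p[1])-R,c0,loss="soft_l1",f_scale=.0005); return len(q),f.x.round(4),np.sqrt(np.mean(f.fun**2)).round(5)
a=[.5267,.1546]
S=W[170:300,270:385]
q=S[(S[...,2]>.212)&(S[...,2]<.236)&(np.hypot(S[...,0]-a[0],S[...,1]-a[1])<.032)];print("dial side",fit(q,.026,a))
q=S[(S[...,2]>.244)&(S[...,2]<.253)&(abs(np.hypot(S[...,0]-a[0],S[...,1]-a[1])-.0195)<.003)];print("tube side",fit(q,.0195,a))
L=W[225:320,255:375]
for z in np.arange(.315,.350,.0025):
    q=L[(L[...,2]>z)&(L[...,2]<z+.0025)]; print(z.round(4),len(q),end="; ")
print()
q=L[(L[...,2]>.324+0)&(L[...,2]<.334)&(np.hypot(L[...,0]-e[0],L[...,1]-e[1])>.017)]; print("flange",fit(q,.021,e[:2]),q[:,:].min(0),q.max(0))
```

```text
[0.526  0.1484 0.3414]
dial side (510, array([0.5267, 0.1548]), np.float64(0.00042))
tube side (219, array([0.5271, 0.1547]), np.float64(0.00021))
0.315 0; 0.3175 0; 0.32 0; 0.3225 0; 0.325 0; 0.3275 2; 0.33 114; 0.3325 1024; 0.335 1770; 0.3375 109; 0.34 157; 0.3425 205; 0.345 320; 0.3475 361; 
flange (253, array([0.5278, 0.1481]), np.float64(0.00029)) [0.50635914 0.12982373 0.3298751 ] [0.52322325 0.16835035 0.33399954]
```

move_arm([
  [-0.02, 0.16, -0.7, 0, 1],
  [0, 0, -0.5, 0, 1],
  [0, 0, -0.2, 0, 1],
  [0, 0, 0, 0, 1],
  [0, 0, 0, 0, 1],
])

```text
time: 16.6
eef_pos: [0.5257, 0.1564, 0.2861]
tcp_rot: [-1.57, -0.001, -0.191]
wrist_force: [0.2, 0.4, -0.7]
grip_width: 0.239
```

move_arm([
  [0, 0, 0, 0, 1],
  [0, 0, 0, 0, 1],
  [0, 0, 0, 0, 1],
])

```text
time: 16.9
eef_pos: [0.5253, 0.157, 0.2859]
tcp_rot: [-1.57, -0.001, -0.19]
wrist_force: [-0.2, 0.4, -0.5]
grip_width: 0.233
```

```bash
python3 st.py
```

```text
t16.90 yaw -10.91 [0.5253 0.157  0.2859] F [-0.2  0.4 -0.5] T [-0.028  0.065 -0.038] g 0.233 j7 1.13
```

move_arm([
  [0, -0.05, 0, 0, 1],
  [0, 0, 0, 0, 1],
  [0, 0, -0.1, 0, 1],
  [0, 0, -0.1, 0, 1],
  [0, 0, 0, 0, 1],
])

```text
time: 17.4
eef_pos: [0.5248, 0.1548, 0.2765]
tcp_rot: [-1.571, 0.001, -0.19]
wrist_force: [0.1, -0.7, -1.3]
grip_width: 0.236
```

```bash
python3 st.py
```

```text
t17.40 yaw -10.90 [0.5248 0.1548 0.2765] F [ 0.1 -0.7 -1.3] T [-0.012 -0.101  0.02 ] g 0.236 j7 1.14
```

move_arm([
  [0.01, 0, -0.08, 0, 1],
  [0, 0, -0.08, 0, 1],
  [0, 0, 0, 0, 1],
  [0, 0, 0, 0, 1],
])

```text
time: 17.8
eef_pos: [0.5253, 0.1549, 0.2708]
tcp_rot: [-1.571, 0.0, -0.19]
wrist_force: [-0.5, 0.1, 0.1]
grip_width: 0.237
```

```bash
python3 st.py
```

```text
t17.80 yaw -10.91 [0.5253 0.1549 0.2708] F [-0.5  0.1  0.1] T [-0.021 -0.023 -0.056] g 0.237 j7 1.14
```

move_arm([
  [0, 0, -0.05, 0, 1],
  [0, 0, -0.04, 0, 1],
  [0, 0, 0, 0, 1],
  [0, 0, 0, 0, 1],
])

```text
time: 18.2
eef_pos: [0.5253, 0.1549, 0.2673]
tcp_rot: [-1.571, 0.0, -0.19]
wrist_force: [-0.7, -0.4, -0.7]
grip_width: 0.236
```

```bash
python3 st.py
```

```text
t18.20 yaw -10.91 [0.5253 0.1549 0.2673] F [-0.7 -0.4 -0.7] T [ 0.037 -0.019  0.031] g 0.236 j7 1.14
```

move_arm([
  [0, 0, -0.03, 0, 1],
  [0, 0, 0, 0, 1],
  [0, 0, 0, 0, 1],
])

```text
time: 18.5
eef_pos: [0.5255, 0.1549, 0.2664]
tcp_rot: [-1.57, -0.0, -0.19]
wrist_force: [-0.8, 0.0, 3.2]
grip_width: 0.236
```

```bash
python3 st.py
```

```text
t18.50 yaw -10.91 [0.5255 0.1549 0.2664] F [-0.8  0.   3.2] T [-0.042  0.055  0.058] g 0.236 j7 1.14
```

move_arm([
  [0, 0, -0.02, 0, 1],
  [0, 0, 0, 0, 1],
  [0, 0, 0, 0, 1],
])

```text
time: 18.8
eef_pos: [0.5256, 0.1549, 0.2664]
tcp_rot: [-1.57, -0.001, -0.19]
wrist_force: [-1.9, -1.1, 7.1]
grip_width: 0.233
```

```bash
python3 st.py
```

```text
t18.80 yaw -10.91 [0.5256 0.1549 0.2664] F [-1.9 -1.1  7.1] T [-0.053  0.432 -0.024] g 0.233 j7 1.14
```

Contact came exactly at the predicted seated height of 0.2664. Releasing and backing up.

move_arm([
  [0, 0, 0.03, 0, 1],
  [0, 0, 0, 0, 0],
  [0, 0, 0, 0, 0],
  [0, 0, 0, 0, 0],
  [0, 0, 0, 0, 0],
])

```text
time: 19.3
eef_pos: [0.5253, 0.1549, 0.2663]
tcp_rot: [-1.571, 0.0, -0.19]
wrist_force: [0.2, 0.8, 0.2]
grip_width: 0.902
```

move_arm([
  [0, 0, 0.4, 0, 0],
  [0, 0, 0.8, 0, 0],
  [0, 0, 1, 0, 0],
  [0, 0, 0.6, 0, 0],
  [0, 0, 0, 0, 0],
])

```text
time: 19.8
eef_pos: [0.5273, 0.1553, 0.3822]
tcp_rot: [-1.567, -0.006, -0.19]
wrist_force: [0.9, -0.2, 0.4]
grip_width: 1.001
```

move_arm([
  [0, 0, 0, 0, 0],
  [0, 0, 0, 0, 0],
  [0, 0, 0, 0, 0],
])

```text
time: 20.1
eef_pos: [0.5247, 0.1548, 0.3772]
tcp_rot: [-1.572, 0.002, -0.19]
wrist_force: [0.7, 0.2, -0.1]
grip_width: 0.999
```

```bash
python3 st.py
python3 - <<'E'
from h import *
im,W=wcloud()
n=np.hypot(W[...,0]-.527,W[...,1]-.155)<.035
for nm,lo,hi in(("knobtop",.288,.3),("flange",.2585,.264)):
    q=W[n&(W[...,2]>lo)&(W[...,2]<hi)]
    if len(q): (cx,cy),rr=cv2.minEnclosingCircle(q[:,:2].astype(np.float32)); print(nm,len(q),round(cx,4),round(cy,4),round(rr,4),np.median(q[:,2]).round(4),np.ptp(np.percentile(q[:,2],[5,95])).round(4))
b,_=optics.camera("scene")
save("pics/end.png",np.hstack([cv2.resize(im[100:400,170:490],(400,375)),cv2.resize(b[120:420,180:500],(400,375))]))
E
```

```text
t20.10 yaw -10.91 [0.5247 0.1548 0.3772] F [ 0.7  0.2 -0.1] T [ 0.06  -0.011  0.002] g 0.999 j7 1.12
knobtop 1094 0.5264 0.1553 0.0109 0.2921 0.0034
flange 1801 0.5266 0.1554 0.0209 0.2603 0.0022
```

View pics/end.png

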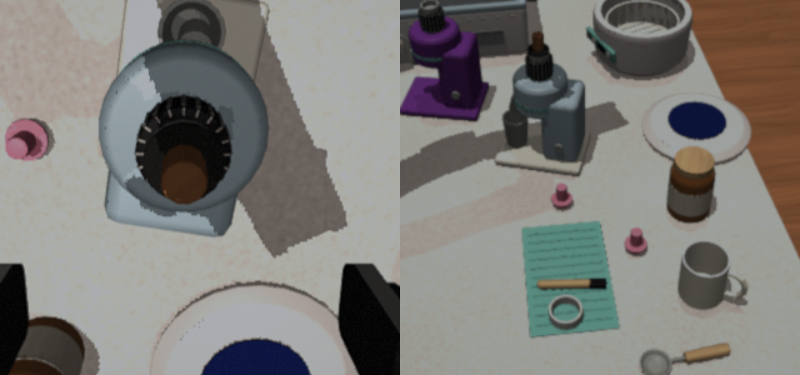

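The lid is seated in the blue grinder's throat: the knob is at (185,170) left and (538,45) right, and everything else is undisturbed. Handing in.

```bash
python3 -c "
from h import *
print(r.hand_in())"
```

```text
the job is handed in; nothing more can be done
None
```

The dial is re-zeroed and set six clicks open, and the lid is back in the throat. I handed the job in at about 20 s of the 67 s allowed.

- **Dial:** Turning clockwise, I felt four click rests before the burrs touched. I stopped at 0.21 N·m, well under the 0.4 N·m limit. I then backed off 113.4° to the sixth rest. A small nudge there changed the sign of the torque (−0.05 N·m, returning to 0), so the dial is sitting in a click. The setting was judged by torque and angle only, since the dial's marks show nothing.
- **Lid:** I picked up the dark plug with the wooden knob from the mat. It went into the throat without resistance and met the rim at the predicted height. After release, the flange top measured 0.260 m (0.261 expected) and the knob top 0.292 m (0.293 expected). Their centres agree to 0.2 mm and lie within 1 mm of the throat's axis, so it is fully down and upright.
- **Rest of the counter:** The last picture shows everything else in view where it was, and the gripper is open and clear. The screwdriver was outside that crop, so I did not re-check it; the arm never went near it.

One early wrist-camera measurement of the dial was about 7 mm off because the arm was still settling. I re-measured it before gripping anything.

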